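# Tip the stone block onto its back and push it up to the stop

## Task

With the fingers, push the standing stone block over towards the wooden stop of the carving board, so that it lies on its back with the carved flower face up. Then push it along the board, still lying and not overhanging the board's sides, until its end sits flush against the stop, and leave it there. Only push: never lift or carry the block, do not press hard on it, and leave the other things on the bench alone.

Things in the scene. Friction and masses are not known exactly. Their poses are not given: they have to be found in the camera images.
- board: Carving board fixed to the bench: dark wooden base 260 (x) x 150 (y) x 18 mm under a 4 mm black rubber pad whose upper surface is 22 mm above the bench. Across its +x end stands a lighter wooden stop with two brass screws, 25 mm thick, 150 mm wide, 22 mm higher than the pad. Pad: x = -130 to +105 mm. Origin: centre of the underside, at bench height; x points to the stop, z up.
- stop_face (a point): Centre of the stop's face that looks along -x over the pad, at (105, 0, 33) mm in the board's frame: 11 mm above the pad.
- stone: Loose lilac-grey stone block, 0.68 to 0.94 kg, standing on the pad: 46 mm thick (x), 90 wide (y), 88 high (z). Its -x face, away from the stop, bears a darker carved flower in a square frame (flat to 1 mm); its plain back (+x) looks to the stop within about 12 degrees. Pushed near its top it tips and falls over by itself beyond about 28 degrees. Origin: centre of the underside as it stands.
- stone_top_left (a point): Point on the block's top face, at (0, +43, 88) mm in its frame: near one side of the end that must meet the stop. Just after tipping that end lies 10 to 50 mm short of the stop.
- stone_top_right (a point): Point on the block's top face, at (0, -43, 88) mm in its frame: near the other side of the end that must meet the stop.
- stone_heel (a point): Middle of the block's lower back edge, at (23, 0, 0) mm in its frame: the edge about which it tips; it stays at pad height while the block is only pushed. Tipped towards the stop, the block is 46 mm high and 88 mm long, its own x points down and its z to the stop; its underside is then the end to push on (sliding takes 5 to 12 N), its top face the end that goes to the stop.
- hammer: Bystander: hammer lying on the bench beside the board, on the board's +y side, along the board. Leave it.
- seal: Bystander: reddish square stone seal 30 x 30 mm with a knob, 71 mm high, standing on the bench on the board's -y side. Origin: centre of the underside. Leave it.
- turtle: Bystander: small dark green-grey stone turtle, 85 mm long, 68 mm wide and 32 mm high, on the bench on the board's -y side. Origin: centre of the underside. Leave it.
Not all that is in view belongs to the job. What is meant by the stone is not red, turquoise or yellow, and is the smaller of those in its own colour.

How it is judged:
By the outcome, as a careful person would: the job done as asked, in the order asked, and still so for the second after the job is handed in, with the robot touching nothing.
It also fails if it takes over 45 s, if anything falls off the work surface, if the arm or the gripper's body presses on something with over 40 N, if the wrist force passes 120 N, or if a joint passes its speed limit or range.

## Robot

A 6-joint arm with a two-finger parallel gripper is mounted at the origin on the work surface. World frame = base frame: x ahead of the robot, y to its left, z up, the work surface at z = 0. Lengths are in mm, angles in rad, forces in N, time in s.
With the tool pointing down it reaches from about 275 to 750 mm from the base axis. Payload 10.2 kg.
Tool frame: the origin (TCP) lies between the finger pads; the fingertips stand 11 mm ahead of it and the grasp point (between the pads) lies 8 mm behind it; z points along the fingers, y is the line along which they close (so a half turn about z gives the same grasp; the last joint's range is limited). The gripper opens to 85 mm and grips with 20 to 120 N. Pads are 22 mm wide; open, the fingers measure 114 mm over their backs; the gripper's body (76 mm by 85 mm) begins 54 mm behind the grasp point. The pads swing forward as they close: fully open they stand 13 mm farther back than shut.
Start: joints at [1.096, 0.313, 1.498, -0, 1.331, -0.223], TCP at [130.815, 508.447, 242.294] pointing down, gripper open.
Joint ranges: [-2.94, 2.94], [-0.97, 2.17], [0.19, 2.56], [-1.23, 4.37], [0.02, 3.11], [-2.88, 2.88]. Speed limits (rad/s): [2.39, 2.39, 3.01, 3.14, 3.14, 3.14].

## Interface

Orientations are given as a unit quaternion [w, x, y, z].
In Python, from rig import sense, eyes, finish_job gives the robot as it stands.
- The arm moves only by the shell command python3 -m jog 'ROWS' [FORCE]. ROWS is JSON, a list of rows, each a list of 7 numbers: the shift along the tool's x, y, z in m, then the turn, a rotation vector about the tool's x, y, z in rad, then the finger opening in m, from 0 to 0.0854. In form: [[dx, dy, dz, rx, ry, rz, gripper], ...]. A call has 1 to 5 rows; each row shifts and turns the commanded pose from where the row before left it, along the tool's axes as they then stand; what a row does not reach is not made up. A row lasts 1/10 s, in which the tool goes at most 50 mm and 8.59 degrees, less where a joint would pass 70% of its speed; a pose out of reach is approached as far as the arm can. A call is refused whole if a number of a shift passes 0.05 or a number of a turn 0.15, either way. A call with a gripper value outside its range is refused whole. The fingers move at their own pace and stop on an object; FORCE is the grip in N (left out, the last holds). Time passes only in rows, so rows that do not move let the fingers close. It gives the time, the measured TCP pose, the force, the opening and the grip force at its end, in the units of the state.
- sense(): the state, without advancing time (a new reading comes with each control period).
- eyes.capture(name): name is "scene" or "side" or "wrist"; returns the picture (400x640x3 uint8, red, green, blue); there is no depth.
- eyes.calibration(name): a dict with "fx", "fy", "cx", "cy" (pixels), "cam_to_world" (4x4, takes a point from camera to world coordinates); the wrist camera has in their place "mount" (4x4, takes a point from camera to tool coordinates, whose origin is the TCP and whose axes are the flange's). Camera axes: x right, y down, z forward; pixel columns grow to the right and rows downward; lengths in mm; the calibration is good to about 2 mm. A picture is of the moment at which its call begins: read the wrist's pose just before it. calibration takes no time and is no camera call.
- finish_job(): hands the job in; it is judged then, once.
The state is a dict: "time_s": time; "joints": joint angles; "dq": joint speeds; "tau": joint torques, N m; "eef_pos": TCP position; "ee_rot": TCP orientation; "force": force on the tool from outside, world axes, zero at the start; "wrist_torque": the same for the moment, N m; "grip_width": opening from 0.0 (shut) to 1.0 (fully open); "grip_force": force on a finger pad.
Only numpy, scipy, OpenCV 4.12 (cv2) and the standard library are available. Lean on these libraries where they do the work, as an engineer would, in place of code of your own. Each camera call takes 0.05 s, during which the arm holds its last target. There are 200 camera calls.

## Working session

There is one attempt and no reset: what is moved stays moved. The work goes in short steps, Python scripts to look and compute and a shell command to move; the robot and the scene stay as the last step left them, time stands still between calls to the robot, and variables do not carry over. Pictures are saved under pics/ and viewed, at most 10 in all, crops included, and the job is handed in when it is done.

```bash
mkdir -p pics
python3 - <<'E'
from rig import sense, eyes
import cv2,numpy as np
s=sense();print(s['eef_pos'],s['ee_rot'],s['force'],s['grip_width'],s['time_s'])
for n in('scene','side'):
    im=eyes.capture(n);cv2.imwrite(f'pics/{n}0.png',im[:,:,::-1]);print(n,eyes.calibration(n))
E
```

```text
[130.70533337 508.21091202 241.73450703] [-2.32617117e-04  1.25571159e-01  9.92084399e-01 -6.12823828e-04] [ 0.13707046 -0.5447514   0.37894594] 0.996967813898113 0.0
scene {'fx': 480.3705357152462, 'fy': 480.3705357152462, 'cx': 316.502023990114, 'cy': 208.46854241092421, 'cam_to_world': array([[ 8.80148759e-01,  3.96184158e-01, -2.61488575e-01,
         8.03569304e+02],
       [ 4.74686290e-01, -7.30692349e-01,  4.90674655e-01,
        -3.98421591e+02],
       [ 3.32982396e-03, -5.55991730e-01, -8.31181152e-01,
         8.15486621e+02],
       [ 0.00000000e+00,  0.00000000e+00,  0.00000000e+00,
         1.00000000e+00]])}
side {'fx': 453.17854749312227, 'fy': 453.17854749312227, 'cx': 318.315067346953, 'cy': 201.11311333504113, 'cam_to_world': array([[-9.46061805e-01, -1.94448563e-01,  2.59146326e-01,
         3.40955963e+02],
       [-3.23938365e-01,  5.81464567e-01, -7.46299466e-01,
         7.50455783e+02],
       [-5.56754756e-03, -7.89992857e-01, -6.13090767e-01,
         6.88579705e+02],
       [ 0.00000000e+00,  0.00000000e+00,  0.00000000e+00,
         1.00000000e+00]])}
```

View pics/scene0.png

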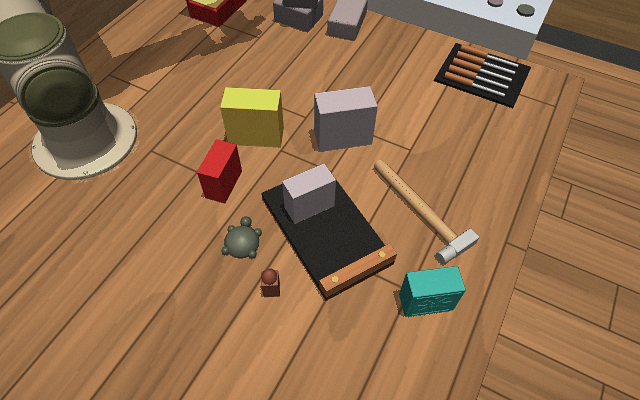

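View pics/side0.png

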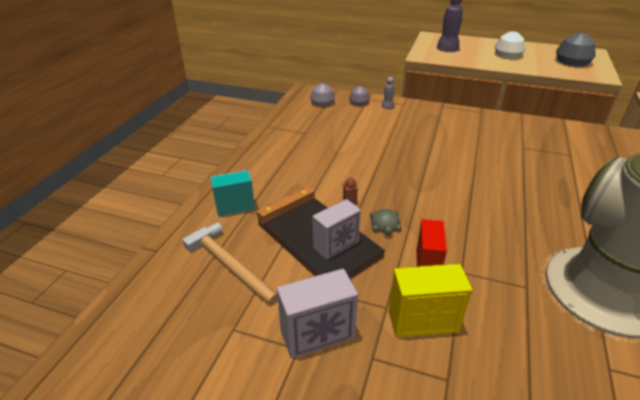

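The scene view shows the lilac stone on the black pad (top around (310,180)), with the stop at (358,272) towards the camera. In the side view the flower face is at (343,235) and the stop at (287,205). I'll enlarge both for corner positions.

Run:
```python
import cv2,numpy as np
a=cv2.imread('pics/scene0.png')[150:310,245:405];b=cv2.imread('pics/side0.png')[165:285,240:400]
a=cv2.resize(a,None,fx=3.5,fy=3.5,interpolation=cv2.INTER_CUBIC);cv2.imwrite('pics/scene0c.png',a)
b=cv2.resize(b,None,fx=5,fy=5,interpolation=cv2.INTER_CUBIC);cv2.imwrite('pics/side0c.png',b)
```

```text
(no output)
```

View pics/scene0c.png

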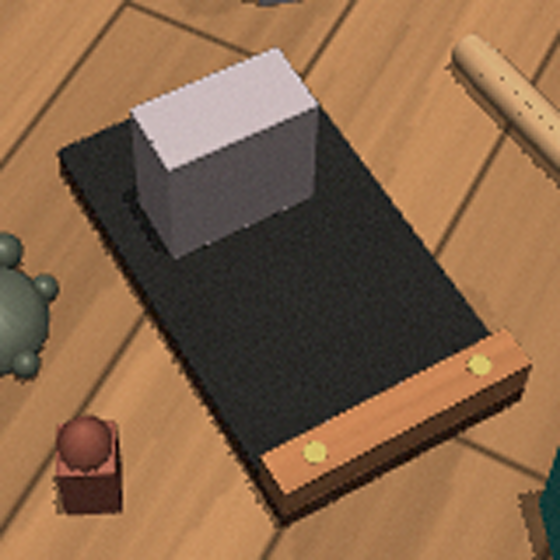

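View pics/side0c.png

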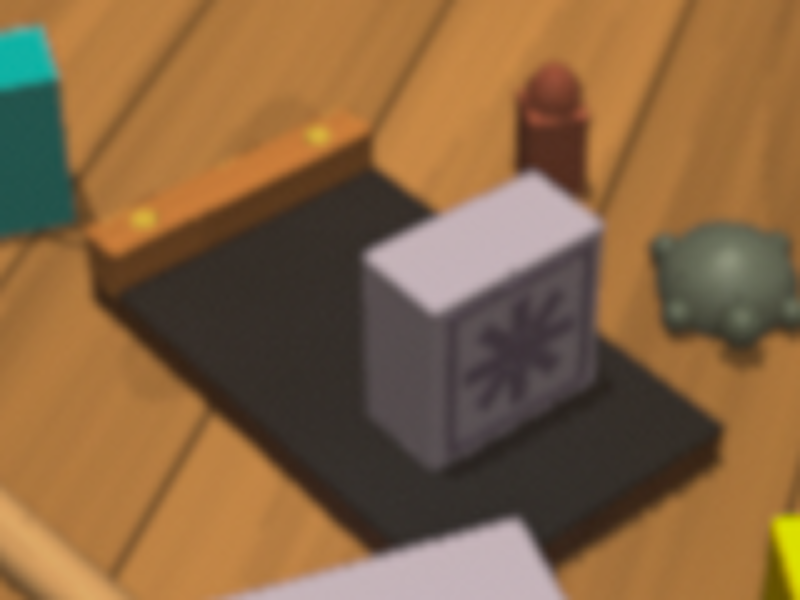

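The scene crop shows the stone's top corners at crop (132,110), (278,50), (318,103) and (170,170). The stop's brass screws are at (315,452) and (480,365). In the side crop the top corners are (365,258), (535,172), (601,225) and (437,315), with screws at (144,218) and (318,135). Next I triangulate these.

```bash
cat > h.py <<'E'
import numpy as np
from rig import sense,eyes
from scipy.spatial.transform import Rotation as R
def ray(cal,p):
    T=cal['cam_to_world'];d=T[:3,:3]@[(p[0]-cal['cx'])/cal['fx'],(p[1]-cal['cy'])/cal['fy'],1]
    return T[:3,3],d/np.linalg.norm(d)
def plane(cal,p,z):
    o,d=ray(cal,p);return o+d*(z-o[2])/d[2]
def tri(rays):
    A=sum(np.eye(3)-np.outer(d,d) for o,d in rays);b=sum((np.eye(3)-np.outer(d,d))@o for o,d in rays)
    X=np.linalg.solve(A,b);return X,max(np.linalg.norm(np.cross(X-o,d)) for o,d in rays)
E
python3 - <<'E'
from h import *
np.set_printoptions(precision=1,suppress=True)
c={n:eyes.calibration(n) for n in('scene','side')}
S=lambda u,v:(245+u/3.5,150+v/3.5); D=lambda u,v:(240+u/5,165+v/5)
P={'bL':((318,103),(365,258)),'bR':((170,170),(535,172)),'fR':((132,110),(601,225)),'fL':((278,50),(437,315)),
'scrL':((480,365),(144,218)),'scrR':((315,452),(318,135)),'stopL':((500,330),(110,268)),'stopR':((262,457),(371,135))}
W={}
for k,(a,b) in P.items():
    X,e=tri([ray(c['scene'],S(*a)),ray(c['side'],D(*b))]);W[k]=X
    z=110 if k[0] in'bf' else 44
    print(k,X,'err',round(e,1),plane(c['scene'],S(*a),z)[:2],plane(c['side'],D(*b),z)[:2])
for n,q in(('scene',S(60,152)),('side',D(721,430))):print('pad -x -y corner',plane(c[n],q,22))
print('stone bottom bR,bL',plane(c['scene'],S(178,258),22),plane(c['scene'],S(315,190),22),'fL',plane(c['side'],D(437,470),22))
yaw=lambda v:np.degrees(np.arctan2(-v[0],v[1]))
print('yaw stone',yaw(W['bL']-W['bR']),yaw(W['fL']-W['fR']),'board',yaw(W['scrL']-W['scrR']),yaw(W['stopL']-W['stopR']))
print('centre top',sum(W[k] for k in('bL','bR','fL','fR'))/4,'stop face',(W['stopL']+W['stopR'])/2)
from scipy.spatial.transform import Rotation as R
q=sense()['ee_rot'];print(R.from_quat(np.roll(q,-1)).as_matrix())
E
```

```text
bL [581.   93.8 106.8] err 0.5 [582.4  91.7] [579.2  97.2]
bR [532.8  18.6 107. ] err 1.5 [535.4  17.2] [530.5  21.6]
fR [496.7  43.1 106.5] err 0.5 [498.8  41. ] [495.4  47. ]
fL [544.2 116.3 105.3] err 1.3 [547.2 113.3] [541.4 120.8]
scrL [712.6  26.3  42.5] err 0.6 [713.3  25.7] [711.2  27.8]
scrR [659.6 -58.6  42.2] err 0.6 [660.5 -59.1] [658.1 -56.6]
stopL [714.5  55.5  35.4] err 1.6 [714.   49.8] [711.1  65. ]
stopR [637.  -71.9  38.2] err 0.1 [638.3 -74.2] [634.2 -64.6]
pad -x -y corner [439.6  49.7  22. ]
pad -x -y corner [436.3  56.7  22. ]
stone bottom bR,bL [535.6  19.4  22. ] [581.7  96.5  22. ] fL [542.  117.1  22. ]
yaw stone -32.673340909066354 -32.976220091386054 board -31.996963113765307 -31.32979770918025
centre top [538.7  67.9 106.4] stop face [675.7  -8.2  36.8]
[[-1.   0.2 -0. ]
 [ 0.2  1.  -0. ]
 [ 0.  -0.  -1. ]]
```

```bash
cat >> h.py <<'E'
a=np.radians(-32.2);U=np.array([np.cos(a),np.sin(a)]);V=np.array([-np.sin(a),np.cos(a)])
def st():
    s=sense();p=s['eef_pos'];m=R.from_quat(np.roll(s['ee_rot'],-1)).as_matrix()
    print('t',round(s['time_s'],2),'u',round(p[:2]@U,1),'v',round(p[:2]@V,1),'z',round(p[2],1),'xax',round(np.degrees(np.arctan2(m[1,0],m[0,0])),1),'zz',m[:,2].round(3),'F',s['force'].round(1),'g',round(s['grip_width'],2))
E
python3 - <<'E'
from h import *
c={n:eyes.calibration(n) for n in('scene','side')}
for n,pts in {'grey':((342,95),(317,285)),'yellow':((252,98),(431,282)),'greyR near':((316,95),(355,275))}.items():
    print(n,plane(c['scene'],pts[0],110),tri([ray(c['scene'],pts[0]),ray(c['side'],pts[1])]))
X=np.array([538.7,67.9]);print('stone uv',X@U,X@V,'stop',np.array([675.7,-8.2])@U,np.array([686.1,-16.1])@U-12.5, np.array([686.1,-16.1])@V)
st()
E
python3 -m jog '[[0,0,0,0,0,0.15,0.05],[0,0,0,0,0,0.15,0.05]]'
python3 -m jog '[[-0.044,-0.013,0,0,0,0.007,0.05],[-0.044,-0.013,0,0,0,0,0.05],[-0.044,-0.013,0,0,0,0,0.05],[-0.044,-0.013,0,0,0,0,0.05],[-0.044,-0.013,0,0,0,0,0.05]]'
python3 -m jog '[[-0.044,-0.013,0,0,0,0,0.05],[-0.044,-0.013,0,0,0,0,0.05],[-0.044,-0.013,0,0,0,0,0.05],[-0.044,-0.013,0,0,0,0,0.05],[-0.044,-0.013,0,0,0,0,0.05]]'
python3 -c "from h import *;st()"
```

```text
grey [492.65404657 295.76666764 110.        ] (array([504.25440225, 278.67363062, 128.60311819]), np.float64(3.6052621744846047))
yellow [331.64099249 197.99984485 110.        ] (array([332.46739345, 197.32256622, 110.81640572]), np.float64(0.2535774484999299))
greyR near [444.71273027 269.68876439 110.        ] (array([455.30710038, 245.79688907, 134.74951041]), np.float64(2.006564577490705))
stone uv 419.6619594477162 344.51696589936387 stop 576.142307816175 576.6524393248606 351.9827030374741
t 0.1 u -160.2 v 499.7 z 241.8 xax 165.6 zz [-0.001 -0.001 -1.   ] F [-0.1  0.1  0.3] g 1.0
time_s: 0.3
eef_pos: [130.7, 508.3, 241.9]
ee_rot: [-0.0, 0.275, 0.961, -0.0]
force: [-0.1, -0.2, -0.3]
grip_width: 0.69
grip_force: 0.0
time_s: 0.8
eef_pos: [283.8, 335.3, 242.2]
ee_rot: [-0.0, 0.276, 0.961, -0.0]
force: [-0.4, 0.7, 0.1]
grip_width: 0.588
grip_force: 0.0
time_s: 1.3
eef_pos: [436.1, 163.5, 242.2]
ee_rot: [-0.0, 0.276, 0.961, -0.0]
force: [0.6, 1.9, 0.9]
grip_width: 0.589
grip_force: 0.0
t 1.3 u 281.9 v 370.7 z 242.2 xax 148.0 zz [-0.  0. -1.] F [0.6 1.9 0.9] g 0.59
```

```bash
python3 -m jog '[[-0.042,-0.013,0,0,0,0,0.05],[-0.042,-0.013,0,0,0,0,0.05],[0,0,0.048,0,0,0,0.05],[0,0,0.048,0,0,0,0.05],[0,0,0.048,0,0,0,0.05]]'
python3 -m jog '[[0,0,0,0,0,0,0.05],[-0.005,0,0,0,0,0,0.05],[-0.005,0,0,0,0,0,0.05],[-0.005,0,0,0,0,0,0.05]]'
python3 - <<'E'
from h import *
import cv2
st()
a=eyes.capture('scene')[140:300,225:405,::-1];b=eyes.capture('side')[150:290,230:400,::-1]
cv2.imwrite('pics/1.png',np.hstack([cv2.resize(a,(400,356)),cv2.resize(b,(400,356))]))
E
```

```text
time_s: 1.8
eef_pos: [492.4, 98.3, 96.5]
ee_rot: [0.0, 0.276, 0.961, 0.0]
force: [0.1, -0.6, -0.7]
grip_width: 0.588
grip_force: 0.0
time_s: 2.2
eef_pos: [507.0, 90.4, 100.6]
ee_rot: [0.002, 0.276, 0.961, 0.0]
force: [0.5, -0.1, 0.3]
grip_width: 0.585
grip_force: 0.0
t 2.2 u 380.9 v 346.6 z 100.6 xax 148.0 zz [ 0.004 -0.    -1.   ] F [ 0.5 -0.1  0.3] g 0.59
```

View pics/1.png

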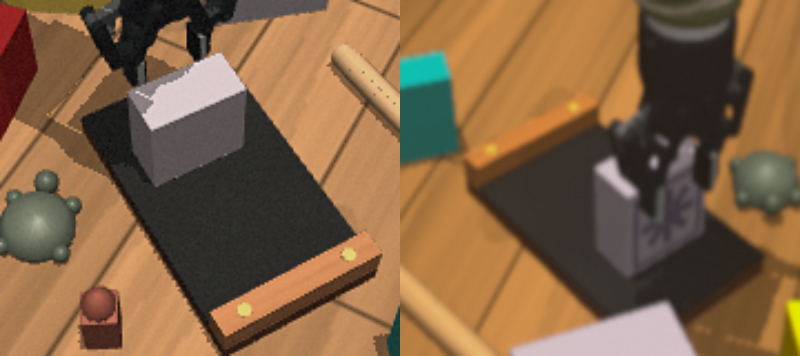

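The two fingers stand just behind the flower face, near its top (left panel (145,75) and (200,45)), and the stone is still upright. I'll push on slowly.

```bash
python3 -m jog '[[-0.004,0,0,0,0,0,0.05],[-0.004,0,0,0,0,0,0.05],[-0.004,0,0,0,0,0,0.05],[-0.004,0,0,0,0,0,0.05],[-0.004,0,0,0,0,0,0.05]]'
python3 -c "from h import *;st()"
python3 -m jog '[[-0.004,0,0,0,0,0,0.05],[-0.004,0,0,0,0,0,0.05],[-0.004,0,0,0,0,0,0.05]]'
python3 - <<'E'
from h import *
import cv2
st()
a=eyes.capture('scene')[140:300,225:405,::-1];b=eyes.capture('side')[150:290,230:400,::-1]
cv2.imwrite('pics/2.png',np.hstack([cv2.resize(a,(400,356)),cv2.resize(b,(400,356))]))
E
```

```text
time_s: 2.8
eef_pos: [522.6, 79.9, 98.3]
ee_rot: [-0.0, 0.276, 0.961, -0.0]
force: [-1.3, 0.9, 3.3]
grip_width: 0.582
grip_force: 1.3
t 2.8 u 399.7 v 346.1 z 98.3 xax 148.0 zz [-0. -0. -1.] F [-1.3  0.9  3.3] g 0.58
time_s: 3.1
eef_pos: [533.0, 73.4, 98.3]
ee_rot: [0.0, 0.276, 0.961, -0.0]
force: [-0.8, 0.0, 1.1]
grip_width: 0.586
grip_force: 0.4
t 3.1 u 411.9 v 346.1 z 98.3 xax 148.0 zz [ 0.001 -0.    -1.   ] F [-0.8  0.   1.1] g 0.59
```

View pics/2.png

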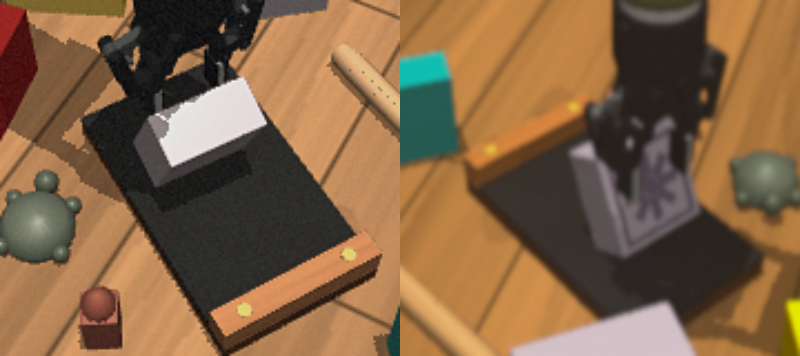

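The stone is tilting about its heel towards the stop, with no visible slide. I'll keep pushing until it falls.

```bash
python3 -m jog '[[-0.004,0,0,0,0,0,0.05],[-0.004,0,0,0,0,0,0.05],[-0.003,0,0,0,0,0,0.05],[-0.003,0,0,0,0,0,0.05],[-0.002,0,0,0,0,0,0.05]]'
python3 -m jog '[[0,0,0,0,0,0,0.05],[0,0,0,0,0,0,0.05],[0,0,0,0,0,0,0.05]]'
python3 - <<'E'
from h import *
import cv2
st()
A=eyes.capture('scene')[:,:,::-1];B=eyes.capture('side')[:,:,::-1]
cv2.imwrite('pics/A3.png',A);cv2.imwrite('pics/B3.png',B)
cv2.imwrite('pics/3.png',np.hstack([cv2.resize(A[140:300,225:405],(400,356)),cv2.resize(B[150:290,230:400],(400,356))]))
E
```

```text
time_s: 3.7
eef_pos: [546.3, 65.0, 98.3]
ee_rot: [0.0, 0.276, 0.961, -0.0]
force: [0.4, -0.9, 0.5]
grip_width: 0.585
grip_force: 0.0
time_s: 4.0
eef_pos: [546.0, 65.3, 98.3]
ee_rot: [-0.0, 0.276, 0.961, 0.0]
force: [-0.3, -0.0, 0.2]
grip_width: 0.582
grip_force: 0.0
t 4.0 u 427.2 v 346.2 z 98.3 xax 148.0 zz [-0.  0. -1.] F [-0.3 -0.   0.2] g 0.58
```

View pics/3.png

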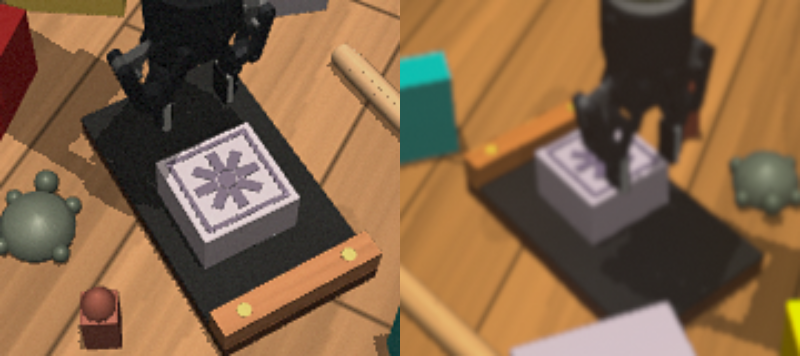

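The block lies flower-up: its top corners are at left-panel (157,165), (248,125), (298,193) and (203,237), with a gap left to the stop. I'll work out where it sits.

Run:
```python
from h import *
np.set_printoptions(precision=1,suppress=True)
c=eyes.calibration('scene')
for p in((157,165),(248,125),(298,193),(203,237)):
    X=plane(c,(225+p[0]/2.222,140+p[1]/2.222),67)[:2];print(X,X@U,X@V)
```

```text
[540.2  13.6] 449.86143479752053 299.3230254080372
[588.5  86.4] 451.96178498696764 386.7019936802001
[655.8  45. ] 530.965617488091 387.5066415900748
[606.7 -28.7] 528.6599257038438 299.03309272837686
```

```bash
python3 -m jog '[[0.025,-0.0025,0,0,0,0,0.05],[0,0,0.027,0,0,0,0.05],[0,0,0.027,0,0,0,0.05],[0,0,0,0,0,0,0.05],[-0.01,0,0,0,0,0,0.05]]'
python3 -m jog '[[-0.01,0,0,0,0,0,0.05],[-0.006,0,0,0,0,0,0.05],[-0.004,0,0,0,0,0,0.05],[-0.004,0,0,0,0,0,0.05]]'
python3 -c "from h import *;st()"
python3 -m jog '[[-0.004,0,0,0,0,0,0.05],[-0.004,0,0,0,0,0,0.05],[-0.004,0,0,0,0,0,0.05],[-0.004,0,0,0,0,0,0.05]]'
python3 -c "from h import *;st()"
python3 -m jog '[[-0.004,0,0,0,0,0,0.05],[-0.004,0,0,0,0,0,0.05],[-0.004,0,0,0,0,0,0.05],[-0.004,0,0,0,0,0,0.05]]'
python3 -c "from h import *;st()"
```

```text
time_s: 4.6
eef_pos: [531.9, 71.3, 44.8]
ee_rot: [-0.0, 0.275, 0.961, -0.0]
force: [-0.5, 0.6, 1.4]
grip_width: 0.587
grip_force: 0.0
time_s: 5.0
eef_pos: [552.2, 58.2, 44.5]
ee_rot: [-0.001, 0.276, 0.961, 0.0]
force: [-5.0, 2.3, 2.6]
grip_width: 0.586
grip_force: 2.6
t 5.0 u 436.2 v 343.5 z 44.5 xax 148.0 zz [-0.001  0.    -1.   ] F [-5.   2.3  2.6] g 0.59
time_s: 5.4
eef_pos: [566.0, 49.9, 44.4]
ee_rot: [-0.0, 0.276, 0.961, 0.0]
force: [-4.1, 2.3, 3.9]
grip_width: 0.58
grip_force: 2.5
t 5.4 u 452.4 v 343.8 z 44.4 xax 148.0 zz [-0.  0. -1.] F [-4.1  2.3  3.9] g 0.58
time_s: 5.8
eef_pos: [579.6, 41.3, 44.4]
ee_rot: [-0.0, 0.276, 0.961, 0.0]
force: [-4.1, 2.7, 4.5]
grip_width: 0.587
grip_force: 2.5
t 5.8 u 468.5 v 343.9 z 44.4 xax 148.0 zz [-0.  0. -1.] F [-4.1  2.7  4.5] g 0.59
```

Sliding takes about 5 N. Contact with the stop should come near u = 478, so I'll approach it in small steps.

```bash
python3 -m jog '[[-0.003,0,0,0,0,0,0.05],[-0.003,0,0,0,0,0,0.05],[-0.001,0,0,0,0,0,0.05]]'
python3 -c "from h import *;st()"
python3 -m jog '[[-0.001,0,0,0,0,0,0.05]]'|grep force:
python3 -m jog '[[-0.001,0,0,0,0,0,0.05]]'|grep force:
python3 -m jog '[[-0.001,0,0,0,0,0,0.05]]'|grep force:
python3 - <<'E'
from h import *
import cv2
st()
A=eyes.capture('scene')[:,:,::-1];B=eyes.capture('side')[:,:,::-1]
cv2.imwrite('pics/4.png',np.hstack([cv2.resize(A[190:310,290:410],(400,400),interpolation=2),cv2.resize(B[170:270,250:350],(400,400),interpolation=2)]))
E
```

```text
time_s: 6.1
eef_pos: [585.6, 37.5, 44.3]
ee_rot: [0.0, 0.276, 0.961, 0.0]
force: [-4.3, 2.7, 4.6]
grip_width: 0.587
grip_force: 2.5
t 6.1 u 475.6 v 343.8 z 44.3 xax 148.0 zz [ 0.  0. -1.] F [-4.3  2.7  4.6] g 0.59
force: [-4.1, 1.7, 3.4]
grip_force: 2.5
force: [-10.4, 6.1, 8.1]
grip_force: 6.2
force: [-16.0, 7.7, 12.2]
grip_force: 8.8
t 6.4 u 476.6 v 343.8 z 44.2 xax 148.0 zz [-0.004  0.001 -1.   ] F [-16.    7.7  12.2] g 0.58
```

View pics/4.png

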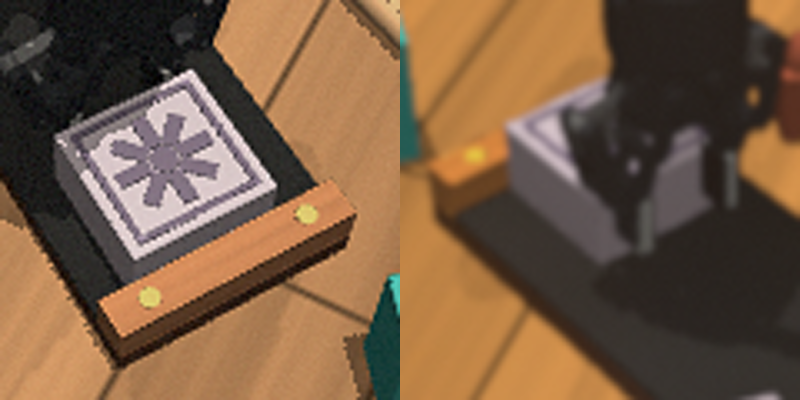

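The stone lies flower-up against the stop, its end edge (135,262)-(275,185) parallel to the stop's edge (100,297)-(320,180). To settle any small yaw, I'll back off, close the fingers and press lightly at the centre.

```bash
python3 -m jog '[[0.01,0,0,0,0,0,0.05],[0.01,0,-0.005,0,0,0,0.0],[0,0,0,0,0,0,0.0],[0,0,0,0,0,0,0.0],[0,0,0,0,0,0,0.0]]' 20
python3 -m jog '[[0,0,0,0,0,0,0],[-0.008,0,0,0,0,0,0],[-0.006,0,0,0,0,0,0],[-0.003,0,0,0,0,0,0]]'
python3 -m jog '[[-0.001,0,0,0,0,0,0]]'|grep force:
python3 -c "from h import *;st()"
```

```text
time_s: 7.0
eef_pos: [571.4, 46.4, 49.4]
ee_rot: [0.0, 0.276, 0.961, 0.0]
force: [-0.4, 0.0, 0.1]
grip_width: -0.001
grip_force: 0.0
time_s: 7.4
eef_pos: [586.2, 37.0, 49.2]
ee_rot: [0.0, 0.276, 0.961, 0.0]
force: [0.4, 0.9, -0.3]
grip_width: -0.0
grip_force: 0.0
force: [-2.4, 1.1, 2.7]
grip_force: 1.5
t 7.5 u 476.6 v 343.7 z 49.1 xax 148.0 zz [-0.001  0.    -1.   ] F [-2.4  1.1  2.7] g -0.0
```

```bash
python3 -m jog '[[-0.001,0,0,0,0,0,0]]'|grep force:
python3 -m jog '[[-0.001,0,0,0,0,0,0]]'|grep force:
python3 -m jog '[[-0.001,0,0,0,0,0,0]]'|grep force:
python3 -c "from h import *;st()"
```

```text
force: [-7.2, 3.6, 4.4]
grip_force: 4.1
force: [-12.5, 5.6, 8.5]
grip_force: 6.7
force: [-16.5, 6.5, 12.7]
grip_force: 9.4
t 7.8 u 476.6 v 343.7 z 49.1 xax 148.0 zz [-0.007  0.002 -1.   ] F [-16.5   6.5  12.7] g -0.0
```

```bash
python3 -m jog '[[0.01,0,0,0,0,0,0],[0.03,0,0,0,0,0,0],[0,0,-0.05,0,0,0,0],[0,0,-0.05,0,0,0,0],[0.04,0,-0.02,0,0,0,0]]'
python3 -m jog '[[0.04,0,0,0,0,0,0],[0.04,0,0,0,0,0,0],[0,0,0,0,0,0,0],[0,0,0,0,0,0,0]]'
python3 - <<'E'
from h import *
import cv2
st()
A=eyes.capture('scene')[:,:,::-1];B=eyes.capture('side')[:,:,::-1]
cv2.imwrite('pics/5.png',np.hstack([cv2.resize(A[190:310,290:410],(400,400),interpolation=2),cv2.resize(B[170:270,250:350],(400,400),interpolation=2)]))
E
```

```text
time_s: 8.3
eef_pos: [524.2, 76.6, 173.8]
ee_rot: [0.005, 0.277, 0.961, 0.001]
force: [0.3, 0.4, 0.5]
grip_width: -0.0
grip_force: 0.0
time_s: 8.7
eef_pos: [453.1, 120.6, 169.7]
ee_rot: [0.001, 0.275, 0.961, 0.0]
force: [0.9, 0.4, 0.9]
grip_width: -0.003
grip_force: 0.0
t 8.7 u 319.1 v 343.5 z 169.7 xax 148.0 zz [ 0.002 -0.    -1.   ] F [0.9 0.4 0.9] g -0.0
```

View pics/5.png

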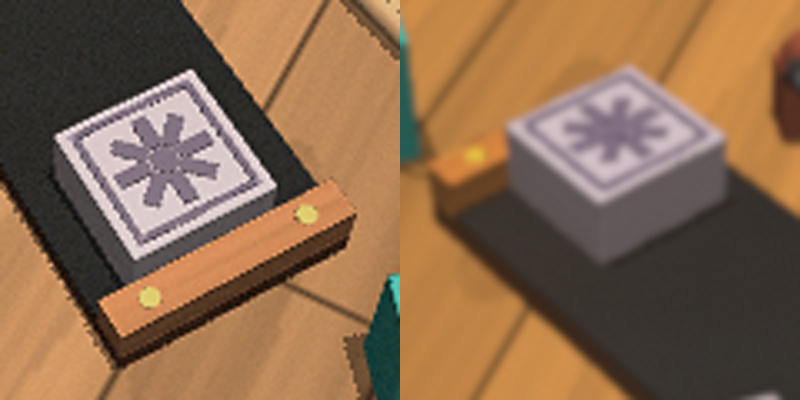

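The stone lies flower-up, flush with the stop (end edge (135,262)-(275,185)) and well inside the board's sides. The gripper is clear of it.

```bash
python3 -c "from rig import finish_job;print(finish_job())"
```

```text
the job is handed in; nothing more can be done
None
```

The stone was tipped and slid by pushing only, and now lies flower-up, visibly flush against the stop and within the board's sides; the job is handed in at about 9 s of robot time, with no verdict returned.

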